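Third filter into the beam, by the clicks

ROBOT

A 6-joint arm with a two-finger parallel gripper is mounted at the origin on a cart in front of the work surface, level with it; the furniture and walls round the work are solid. World frame = base frame: x ahead of the robot, y to its left, z up, the work surface at z = 0. Lengths are in mm, angles in rad, forces in N, time in s.
With the tool pointing down it reaches from about 400 to 925 mm from the base axis. Payload 12.5 kg.
Tool frame: the origin (TCP) lies midway between the tips of the shut fingers; the grasp point (between the pads) lies 19 mm behind it; z points along the fingers, y is the line along which they close (so a half turn about z gives the same grasp; the last joint's range is limited). The gripper opens to 95 mm and grips with 3 to 60 N. Pads are 20 mm wide; open, the fingers measure 119 mm over their backs; the gripper's body (75 mm by 180 mm) begins 59 mm behind the grasp point.
Start: joints at [-0.106, 0.491, 1.559, -0, 1.092, -0.106], TCP at [625.02, 0.021, 183.361] pointing down, gripper open.
Joint ranges: [-3.1, 3.1], [-0.84, 2.19], [0.05, 2.79], [-1.13, 4.28], [0.06, 2.93], [-2.69, 2.69]. Speed limits (rad/s): [2.22, 2.22, 2.79, 3.14, 3.14, 3.14].

INTERFACE

Orientations are given as [roll, pitch, yaw] about the fixed x, y, z axes, in that order (R = Rz(yaw) Ry(pitch) Rx(roll)).
In Python, from cell import * gives the robot as it stands. The module is installed in compiled form; this text tells all that it offers.
- The arm moves only by the tool arm_command, never from a script. Its arguments are lists of equal length, an entry for each row: "delta_pos": the shift along the world's x, y, z in units of 250 mm (1.0 is 250 mm), a list of three; "delta_rot": the turn, a rotation vector about the world's x, y, z in units of 90 degrees (1.0 is 90 degrees), a list of three; "claw": the closure, from 0 (fully open) to 1 (shut). In form: {"delta_pos": [[tx, ty, tz], ...], "delta_rot": [[wx, wy, wz], ...], "claw": [claw, ...]}. A call has exactly 5 rows; each row is the pose to reach, as a shift and turn from the pose commanded when the call began; what a row does not reach only later rows make up. A row lasts 1/12 s, in which the tool goes at most 41.7 mm and 7.16 degrees, less where a joint would pass 70% of its speed; a pose out of reach is approached as far as the arm can. A call with a number of a shift or a turn outside -1 to 1 is refused whole. A call with a gripper value outside its range is refused whole. The fingers move at their own pace and stop on an object; the grip force is fixed at half the most. Time passes only in rows, so rows that repeat a pose let the fingers close, or fill a call up. It gives the time, the measured TCP pose, the force, the opening and the grip force at its end, in the units of the state.
- state(): the state, without advancing time (a new reading comes with each control period).
- read_camera(name): name is "scene" or "side" or "wrist"; returns the picture (400x640x3 uint8, red, green, blue); there is no depth.
- calibration(name): a dict with "camera_matrix" (3x3 intrinsics, pixels), "T" (4x4, takes a point from camera to world coordinates). Camera axes: x right, y down, z forward; pixel columns grow to the right and rows downward; lengths in mm; the calibration is good to about 2 mm. A picture is of the moment at which its call begins: read the wrist's pose just before it. calibration takes no time and is no camera call; for the wrist camera it gives the pose at the moment of the call.
- job_done(): hands the job in; it is judged then, once.
The state is a dict: "t": time; "joints": joint angles; "qvel": joint speeds; "tau": joint torques, N m; "eef_pos": TCP position; "tcp_rot": TCP orientation; "ft_force": force on the tool from outside, world axes, zero at the start; "moment": the same for the moment, N m; "opening": opening from 0.0 (shut) to 1.0 (fully open); "grip_force": force on a finger pad.
Only numpy, scipy, OpenCV 4.12 (cv2) and the standard library are available. Lean on these libraries where they do the work, as an engineer would, in place of code of your own. Each camera call takes 0.05 s, during which the arm holds its last target. There are 200 camera calls.

TASK

The filter changer's orange lever is parked at the blue end. Push the lever away from the blue end through the clicks and leave it seated in the third click, without ever running past it. Only push it with the outside of the fingers, never take it between them, and leave the small parts lying round it where they are.

Things in the scene. Friction and masses are not known exactly. Their poses are not given: they have to be found in the camera images.
- filter_changer: Filter changer bolted to the table, turned up to 0.35 rad. Long aluminium housing, 42 mm deep, 206 mm long, top at z = 42 mm, on a black base plate 88 x 220 x 6 mm. Origin: at table height, midway between the end caps. Its y axis runs along the slide from the blue end cap (y = -103 mm) to the black one (+103 mm); x points away from the robot. The lever stands in a slot at x = -12 mm.
- lever (a point): Middle of the orange lever handle, at z = 70 mm. The handle is 12 mm thick along the slide, 20 mm across, from z = 50 to 90 mm, and moves only along the changer's y: y = joint value - 46 mm, x = -12 mm. A 10 mm wide steel arm at z = 44 to 48 mm joins it to the filter strip behind. Nothing else stands beside the handle along the slide above z = 44 mm.
- strip (a point): Middle of the thin filter strip that moves with the lever, 38 mm behind it: 72 mm long, 3 mm thick (6 mm at its four round filters), top at z = 75 mm; 25 mm free between handle and strip. Behind the strip stands a fixed black beam tube, top at z = 72 mm, at x = +34 to 48 mm, y = +18 mm of the changer.
- filter_slide (a joint): Travel of the lever in m from its stop at the blue end (0) towards the black end (0.092). Starts between 0 and 0.016. It slides freely (about 0.5 N) to 0.024, then crosses rounded ridges with crests at 0.032, 0.048, 0.064, 0.080. Click notches 1 to 4 lie between and after them, at 0.040, 0.056, 0.072 (the third) and 0.088. Let go between crests, it settles in the notch within about 1 mm.
- first_ridge (a point): Hidden in the slot at the first ridge's crest (joint 0.032, z = 14 mm). What the hand feels at every ridge: the push jumps to about 7 to 10 N where the climb begins, 8 mm before the crest, and fades to nothing at the crest; just past it the lever snaps up to 8 mm ahead of the finger into the next notch: that is a click. The finger then meets no push until it has caught up.
- spare_post: Bystander: stainless post 12.7 mm in diameter, 75 mm tall, standing loose in front of the changer; origin at the centre of its foot.
- round_box: Bystander: round clear optic box 41 mm in diameter, 18 mm high, loose in front of the changer; origin at the centre of its underside.
- tube_ring: Bystander: black clamp collar 25 x 36 x 12 mm, lying loose in front of the changer; origin at the centre of its underside.
- open_cap: Bystander: black round lens cap 53 mm in diameter, 8 mm high, lying loose beyond the blue end of the changer; origin at the centre of its underside.

How it is judged:
By the outcome, as a careful person would: the job done as asked, in the order asked, and still so for the second after the job is handed in, with the robot touching nothing.
It also fails if it takes over 62 s, if anything falls off the work surface, if the arm or the gripper's body presses on something with over 40 N, if the wrist force passes 120 N, or if a joint passes its speed limit or range.

## Working session

There is one attempt and no reset: what is moved stays moved. The work goes in short steps, Python scripts to look and compute and a tool call to move; the robot and the scene stay as the last step left them, time stands still between calls to the robot, and variables do not carry over. Pictures are saved under pics/ and viewed, at most 10 in all, crops included, and the job is handed in when it is done.

Besides the shell and the picture viewer there is one more tool, called after "Call:" as name(argument=value, ...), one argument or row to a line, values as JSON. arm_command: Moves the arm, as the interface text tells. Shifts and turns lie within -1 to 1; 1 stands for 250 mm of shift or 90 degrees of turn. Its arguments: {"type":"object","properties":{"delta_pos":{"type":"array"},"delta_rot":{"type":"array"},"claw":{"type":"array"}},"required":["delta_pos","delta_rot","claw"]}

```bash
mkdir -p pics; cat > h.py <<'E'
from cell import *
import numpy as np, cv2
def ray(name,px,z):
    c=calibration(name);K=np.array(c["camera_matrix"]);T=np.array(c["T"])
    d=T[:3,:3]@np.linalg.solve(K,[px[0],px[1],1.]);o=T[:3,3]
    return o+d*(z-o[2])/d[2]
def proj(name,p):
    c=calibration(name);K=np.array(c["camera_matrix"]);T=np.linalg.inv(np.array(c["T"]))
    q=K@(T@np.append(p,1.))[:3];return q[:2]/q[2]
E
python3 - <<'E'
from h import *
for n in("scene","side","wrist"):
    im=read_camera(n);cv2.imwrite(f"pics/{n}0.png",im[:,:,::-1])
    c=calibration(n);print(n,np.round(c["T"],2).tolist(),np.round(c["camera_matrix"],0).tolist())
print(state())
E
```

```text
scene [[0.5, -0.33, 0.8, -211.69], [-0.87, -0.21, 0.45, -470.88], [0.02, -0.92, -0.39, 412.79], [0.0, 0.0, 0.0, 1.0]] [[405.0, 0.0, 316.0], [0.0, 405.0, 197.0], [0.0, 0.0, 1.0]]
side [[0.99, -0.09, 0.08, 378.11], [-0.12, -0.66, 0.74, -731.99], [-0.01, -0.75, -0.66, 629.41], [0.0, 0.0, 0.0, 1.0]] [[411.0, 0.0, 318.0], [0.0, 411.0, 203.0], [0.0, 0.0, 1.0]]
wrist [[1.0, 0.0, -0.0, 625.85], [0.0, -0.96, -0.28, 78.49], [-0.0, 0.28, -0.96, 384.13], [0.0, 0.0, 0.0, 1.0]] [[288.0, 0.0, 319.0], [0.0, 288.0, 199.0], [0.0, 0.0, 1.0]]
{'t': 0.15, 'joints': array([-1.05597338e-01,  4.91415497e-01,  1.55932305e+00, -3.12313687e-05,
        1.09168082e+00, -1.05575271e-01]), 'qvel': array([ 0.00143218, -0.00292038, -0.00151416, -0.00119796,  0.00048976,
       -0.0004306 ]), 'tau': array([ 3.16444048e-04, -6.12899423e+01, -2.58276522e+01,  6.91918633e-02,
        4.73701756e-02, -5.07232733e-05]), 'eef_pos': array([6.24794862e+02, 3.76804030e-02, 1.82894790e+02]), 'tcp_rot': array([-3.14076762e+00, -5.95699299e-05,  1.57078864e+00]), 'ft_force': array([-0.59019774,  0.08262874,  0.41567432]), 'moment': array([-0.01126444,  0.06732641, -0.01075177]), 'grip_force': 0.0, 'opening': 0.9990639954486973}
```

View pics/scene0.png

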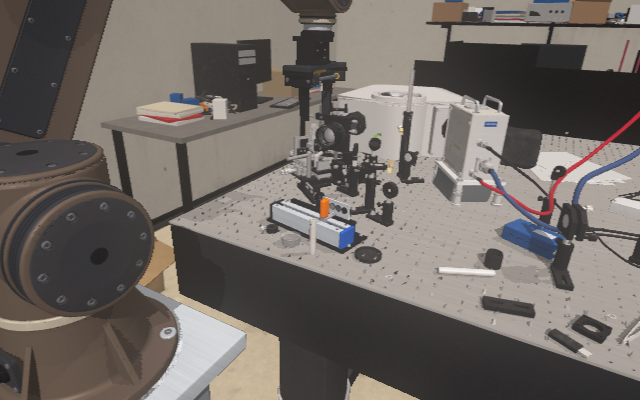

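View pics/wrist0.png

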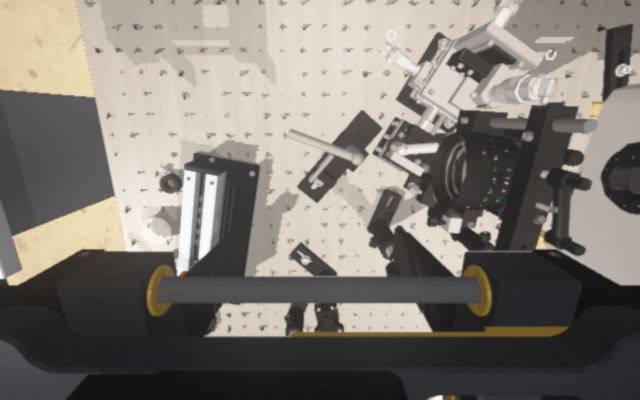

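View pics/side0.png

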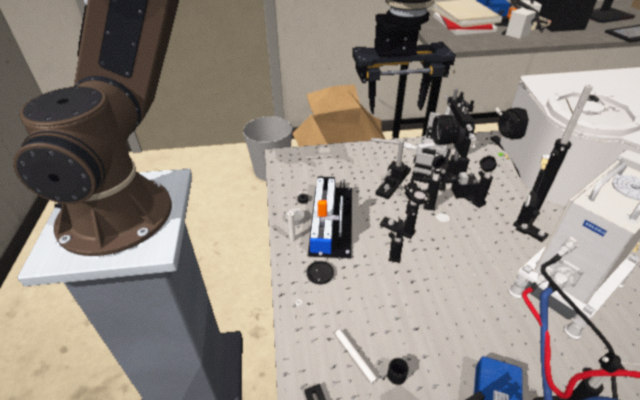

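The scene view shows the lever at about (324,207) and the blue cap at (346,237). In the side view the lever is at about (323,208) and the blue cap at (320,244). The wrist view shows the housing running from about (195,165) to (195,270). I'll enlarge the side and scene crops to measure.

```bash
python3 - <<'E'
from h import *
a=cv2.imread("pics/side0.png")[165:290,270:380];b=cv2.imread("pics/scene0.png")[185:275,250:390]
cv2.imwrite("pics/c1.png",cv2.resize(a,None,fx=4.8,fy=4.8,interpolation=2)[:600]);cv2.imwrite("pics/c2.png",cv2.resize(b,None,fx=5.5,fy=5.5,interpolation=2))
for n in("side","scene"):
    im=cv2.imread(f"pics/{n}0.png");hsv=cv2.cvtColor(im,cv2.COLOR_BGR2HSV)
    sl=np.zeros(im.shape[:2],bool);sl[180:270,265:380]=1
    m=cv2.inRange(hsv,(5,170,120),(18,255,255))*sl
    ys,xs=np.nonzero(m);print(n,"lever",xs.mean(),ys.mean(),xs.min(),xs.max(),ys.min(),ys.max(),ray(n,(xs.mean(),ys.mean()),70))
    m=cv2.inRange(hsv,(100,150,60),(130,255,255))*sl
    ys,xs=np.nonzero(m);print(n,"blue",xs.mean(),ys.mean(),xs.min(),xs.max(),ys.min(),ys.max())
E
```

```text
side lever 321.7142857142857 208.02380952380952 318 326 200 216 [ 455.10393397 -119.19401368   70.        ]
side blue 320.53516819571865 245.5993883792049 310 331 238 254
scene lever 323.93288590604027 207.18791946308724 320 328 198 217 [ 458.61734196 -115.70329384   70.        ]
scene blue 346.2707423580786 236.53711790393012 340 354 226 248
```

View pics/c1.png

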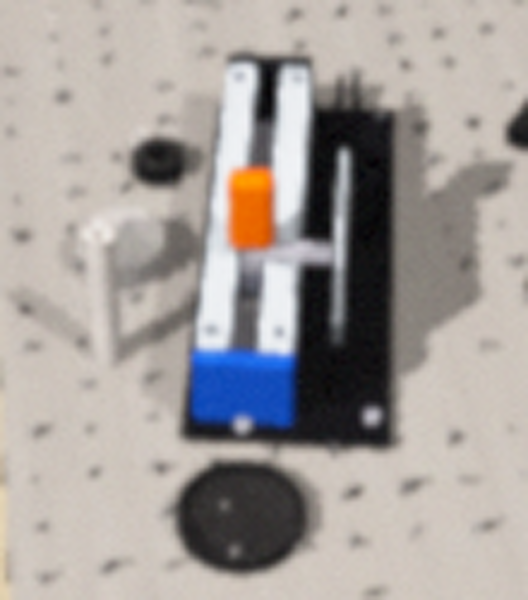

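View pics/c2.png

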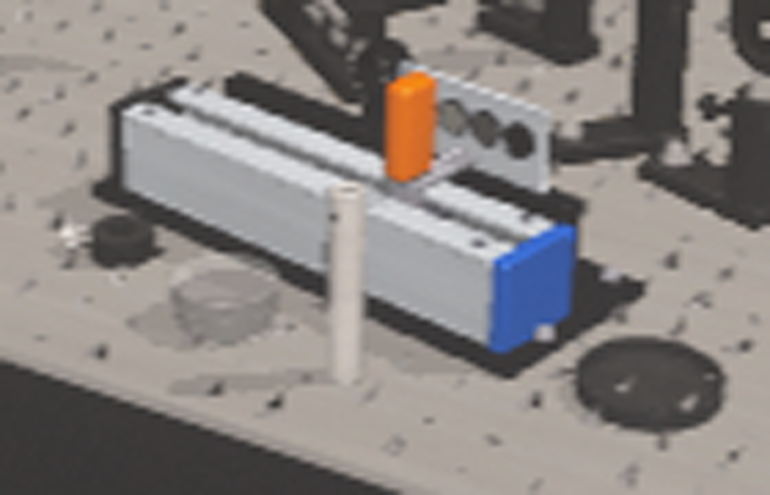

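The crops show the blue cap's outer top edge, the base plate corners and the lever standing about a third of the way along from the blue end. I'll fit one model pose to these corners in both views.

```bash
cat > fit.py <<'E'
from h import *
from scipy.optimize import least_squares
S=lambda u,v:(270+u/4.8-.4,165+v/4.8-.4); C=lambda u,v:(250+u/5.5-.4,185+v/5.5-.4)
# (cam, px, xkey, y, z)   xkey: h-/h+ housing sides, p-/p+ plate sides
obs=[("side",S(182,437),"p-",-110,6),("side",S(390,443),"p+",-110,6),("side",S(393,110),"p+",110,6),
("side",S(230,60),"h-",103,42),("side",S(310,60),"h+",103,42),
("scene",C(510,375),"p-",-110,6),("scene",C(645,288),"p+",-110,6),("scene",C(95,190),"p-",110,6),
("scene",C(115,105),"h-",103,42),("scene",C(183,80),"h+",103,42),("scene",C(495,258),"h-",-103,42),("scene",C(575,228),"h+",-103,42)]
def W(p,l):
    c,s=np.cos(p[2]),np.sin(p[2]);return np.array([p[0]+c*l[0]-s*l[1],p[1]+s*l[0]+c*l[1],l[2]])
def box(n,p,j):
    q=np.array([proj(n,W(p,(-12+a,j-46+b,z))) for a in(-10,10) for b in(-6,6) for z in(50,90)])
    return np.r_[q.min(0),q.max(0)]
lev={"side":[317.5,199.5,326.5,216.5],"scene":[319.5,197.5,328.5,217.5]}
def f(p):
    k={"h-":-33,"h+":9,"p-":p[4],"p+":p[4]+88};off={"side":p[5:7],"scene":p[7:9]};r=[]
    for n,px,x,y,z in obs: r+=list(proj(n,W(p,(k[x],y,z)))+off[n]-px)
    for n in lev: r+=list(box(n,p,p[3])+np.tile(off[n],2)-lev[n])
    return np.r_[r,p[5:9]/1.5]
if __name__=="__main__":
    s=least_squares(f,[465,-100,0,10,-44,0,0,0,0],loss="soft_l1");p=s.x
    print(np.round(p,3));print(np.round(s.fun,1))
    print("lever",W(p,(-12,p[3]-46,70)),"stop end",W(p,(-12,-46,70)),"dir",-np.sin(p[2]),np.cos(p[2]))
    np.save("p.npy",p)
    for nm,px,z in(("post",S(110,358),0),("ring",S(160,175),6),("cap",S(242,515),6),("boxt",S(135,240),18)): print(nm,ray("side",px,z).round())
E
python3 fit.py
```

```text
Traceback (most recent call last):
  File "fit.py", line 21, in <module>
    s=least_squares(f,[465,-100,0,10,-44,0,0,0,0],loss="soft_l1");p=s.x
  File "fit.py", line 17, in f
    for n,px,x,y,z in obs: r+=list(proj(n,W(p,(k[x],y,z)))+off[n]-px)
                                   ~~~~^^^^^^^^^^^^^^^^^^^
  File "h.py", line 8, in proj
    c=calibration(name);K=np.array(c["camera_matrix"]);T=np.linalg.inv(np.array(c["T"]))
ValueError: time passes only in moves, steps and waits
```

```bash
sed -i 's/^def ray/import functools\n_cal=calibration\n@functools.cache\ndef _fx(n): return _cal(n)\ndef calibration(n): return _cal(n) if n=="wrist" else _fx(n)\ndef ray/' h.py; python3 fit.py
```

```text
[ 4.7707e+02 -8.0108e+01 -1.9600e-01  8.0230e+00 -3.8677e+01 -5.5500e-01
  1.6020e+00  2.1000e-01  5.6200e-01]
[-0.5 -0.5 -0.1  0.2  0.3  0.2 -0.4 -0.6  0.9 -0.  -0.2 -0.8  0.6 -0.6
 -1.  -0.8 -1.1  0.4 -0.1 -0.3  2.3  2.1  0.4  0.4 -0.5 -0.9  0.8  1.
 -1.4 -0.8  0.8  1.5 -0.4  1.1  0.1  0.4]
lever [ 457.88758658 -115.01183473   70.        ] stop end [ 456.32142937 -122.88080382   70.        ] dir 0.1952008554711349 0.9807632874569363
post [ 391. -131.    0.]
ring [424. -19.   6.]
cap [ 437. -230.    6.]
boxt [408. -76.  18.]
```

The fit is good to about 1 px. The changer is turned -0.196 rad, the lever is near (458,-115) at joint ≈ 8 mm, and the slide direction is (0.195, 0.981). I'll shut the gripper, turn it 79° so the finger backs face along the slide, and go behind the lever while staying high.

Call:
arm_command(
  delta_pos=[
    [-0.14, -0.11, 0],
    [-0.28, -0.23, 0],
    [-0.42, -0.34, 0],
    [-0.56, -0.46, 0],
    [-0.69, -0.57, 0],
  ],
  delta_rot=[
    [0, 0, 0.075],
    [0, 0, 0.15],
    [0, 0, 0.225],
    [0, 0, 0.3],
    [0, 0, 0.375],
  ],
  claw=[1, 1, 1, 1, 1],
)

```text
t: 0.57
eef_pos: [464.8, -131.4, 183.2]
tcp_rot: [-3.141, -0.0, 2.159]
ft_force: [1.3, -0.8, 1.0]
opening: 0.705
grip_force: 0.0
```

Call:
arm_command(
  delta_pos=[
    [0, 0, 0],
    [0, 0, 0],
    [0, 0, 0],
    [0, 0, 0],
    [0, 0, 0],
  ],
  delta_rot=[
    [0, 0, 0.075],
    [0, 0, 0.15],
    [0, 0, 0.225],
    [0, 0, 0.3],
    [0, 0, 0.375],
  ],
  claw=[1, 1, 1, 1, 1],
)

```text
t: 0.98
eef_pos: [466.5, -130.8, 183.3]
tcp_rot: [3.141, -0.0, 2.748]
ft_force: [0.5, -0.4, 0.2]
opening: 0.361
grip_force: 0.0
```

Call:
arm_command(
  delta_pos=[
    [0, 0, 0],
    [0, 0, 0],
    [0, 0, 0],
    [0, 0, 0],
    [0, 0, 0],
  ],
  delta_rot=[
    [0, 0, 0.06],
    [0, 0, 0.125],
    [0, 0, 0.125],
    [0, 0, 0.125],
    [0, 0, 0.125],
  ],
  claw=[1, 1, 1, 1, 1],
)

```text
t: 1.4
eef_pos: [466.6, -130.7, 183.3]
tcp_rot: [3.141, -0.0, 2.935]
ft_force: [-0.1, 0.1, 0.8]
opening: 0.022
grip_force: 0.0
```

Call:
arm_command(
  delta_pos=[
    [-0.057, -0.047, 0],
    [-0.057, -0.047, -0.08],
    [-0.057, -0.047, -0.18],
    [-0.057, -0.047, -0.28],
    [-0.057, -0.047, -0.34],
  ],
  delta_rot=[
    [0, 0, 0.007],
    [0, 0, 0.007],
    [0, 0, 0.007],
    [0, 0, 0.007],
    [0, 0, 0.007],
  ],
  claw=[1, 1, 1, 1, 1],
)

```text
t: 1.82
eef_pos: [451.7, -142.2, 96.5]
tcp_rot: [3.141, -0.001, 2.946]
ft_force: [0.9, 0.4, -0.6]
opening: 0.007
grip_force: 0.0
```

Call:
arm_command(
  delta_pos=[
    [0, 0, -0.06],
    [0, 0, -0.12],
    [0, 0, -0.145],
    [0, 0, -0.145],
    [0, 0, -0.145],
  ],
  delta_rot=[
    [0, 0, 0],
    [0, 0, 0],
    [0, 0, 0],
    [0, 0, 0],
    [0, 0, 0],
  ],
  claw=[1, 1, 1, 1, 1],
)

```text
t: 2.23
eef_pos: [452.5, -142.5, 62.3]
tcp_rot: [3.141, -0.0, 2.948]
ft_force: [-0.1, 0.0, -0.2]
opening: 0.005
grip_force: 0.0
```

```bash
python3 - <<'E'
from h import *
a=read_camera("side")[165:290,260:390];b=read_camera("scene")[145:270,250:390]
f=lambda i:cv2.resize(i,(400,385),interpolation=2)
cv2.imwrite("pics/d1.png",np.hstack([f(a),f(b)])[:,:,::-1])
s=state();print(s["eef_pos"],s["tcp_rot"],s["ft_force"],s["opening"])
E
```

```text
[ 452.81299634 -142.59562052   62.89450736] [-3.14137487e+00  1.19113074e-03  2.94886051e+00] [-0.36633601 -0.52417167 -0.58154991] 0.0032079812762712484
```

View pics/d1.png

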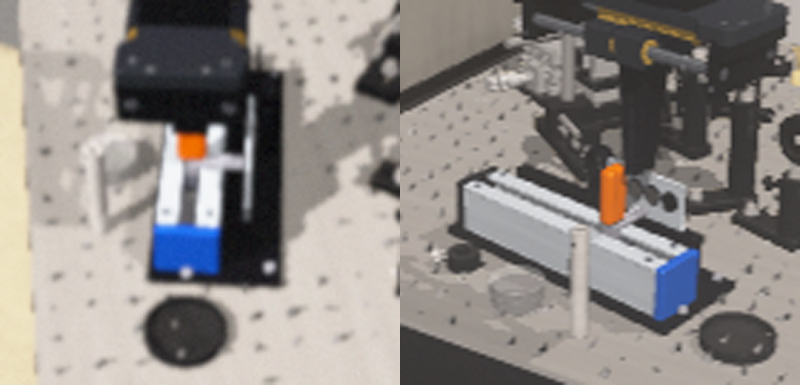

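The lever is clear, at (190,145) on the left and (612,195) on the right. The fingers don't appear on the blue side, where I expected them. I'll project the TCP and check for a stale or delayed picture.

```bash
python3 - <<'E'
from h import *
s=state();print(s["eef_pos"],s["t"])
for n in("side","scene"): print(n,[proj(n,s["eef_pos"]+[0,0,h]).round() for h in(0,78)], "start", proj(n,np.array([625,0,183.])).round(), "lever",proj(n,np.array([458,-115,70.])).round())
a=read_camera("side")[115:290,250:400];b=read_camera("scene")[115:270,240:400]
f=lambda i:cv2.resize(i,(400,440),interpolation=2)
cv2.imwrite("pics/d2.png",np.hstack([f(a),f(b)])[:,:,::-1])
E
```

```text
[ 452.81299634 -142.59562052   62.89450736] 2.3333
side [array([322., 219.]), array([322., 188.])] start [394. 123.] lever [323. 207.]
scene [array([334., 214.]), array([336., 178.])] start [316. 130.] lever [323. 207.]
```

View pics/d2.png

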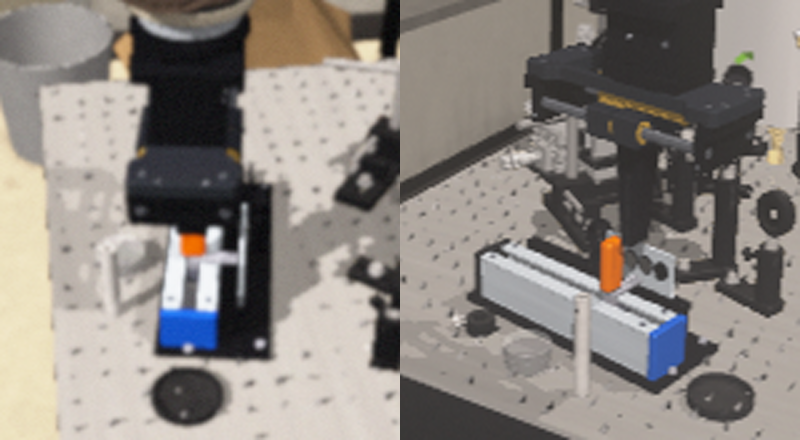

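```bash
python3 - <<'E'
from h import *
b=cv2.cvtColor(read_camera("scene"),cv2.COLOR_RGB2GRAY).astype(int);a=cv2.imread("pics/scene0.png",0).astype(int)
print("cols 322..348; rows; now | before")
for r in range(184,222,2): print(r,b[r,322:349:2],a[r,322:349:2])
a=cv2.imread("pics/side0.png",0).astype(int);b=cv2.cvtColor(read_camera("side"),cv2.COLOR_RGB2GRAY).astype(int)
d=abs(a-b)>25
for x in range(300,346,4): 
    r=np.nonzero(d[150:260,x])[0]+150; print(x,r.max() if len(r) else None)
for z in (62,80,100): print(z,[proj("scene",np.array([452.8+c*.98-.2*e,-142.6-.2*c-.98*-e,z])).round(0).tolist() for c in(-10,10) for e in(-12,12)])
E
```

```text
cols 322..348; rows; now | before
184 [ 63  61  58  53  53  52  53  50  50  52  56  54 122  98] [ 63  63  60  59  57 165  67  55  55  57  57  57 120  98]
186 [58 60 77 53 53 51 52 51 51 51 53 57 97 98] [ 59  61  77 146 164 164 164 151 100  63  61  67  95  97]
188 [120 120 114  52  57  51  51  51  49  52  55  54  64  56] [166 167 160 129 168 169 170 109  59  64  65  60  66  56]
190 [120 120 120  60  56  52  53  52  52  52  51  57  62  55] [166 168 167 166 166 167 139  93  62  58  58  61  63  57]
192 [ 83 120 121  59  55  54  53  52  52  66  62  54  56  56] [105 166 166 167 167 168 167 165 157 139  75  57  59  58]
194 [ 57  96 113  66  56  53  53  51  53  77  96 129 106  57] [ 58 130 160 150 141 137 148 148 148 141 138 147 105  57]
196 [ 88 147 109  63  56  53  54  54  50  84 100 102 149 149] [ 87 147 154 151 149 147 148 148 150 118 147 146 148 147]
198 [106 139 135  93  57  53  53  54  54 120 120 122 155 180] [105 143 148 188 196 166 164 123 167 166 167 167 173 176]
200 [147 145 149  88  57  54  54  92 120 120 122  99 106 120] [152 154 156 139 162 159 201 192 167 167 168 133 143 166]

[... 800 characters left out ...]
68 156 155 145 164 166 164 164 164 174]
216 [135 136 123 155 180 122  56  58 110 164 166 168 168 181] [133 133 120 152 178 121  57  59 108 162 164 167 166 178]
218 [116 142 169 140 201 121  56  56  56  55  65 151 166 196] [115 139 167 138 197 118  55  55  57  57  65 147 162 193]
220 [138 141 146 211 214 214 213 184  68  55  55  57  57  82] [136 139 145 207 212 211 210 180  68  56  55  55  57  81]
300 204
304 204
308 205
312 204
316 208
320 208
324 208
328 206
332 205
336 201
340 208
344 159
62 [[337.0, 217.0], [325.0, 215.0], [343.0, 214.0], [332.0, 212.0]]
80 [[337.0, 209.0], [326.0, 207.0], [343.0, 206.0], [332.0, 204.0]]
100 [[338.0, 200.0], [326.0, 198.0], [344.0, 197.0], [332.0, 195.0]]
```

```bash
python3 - <<'E'
from h import *
b=read_camera("scene")[120:230,280:380];c=cv2.imread("pics/scene0.png")[40:150,260:360,::-1]
f=lambda i:cv2.resize(np.clip(i.astype(float)*1.6,0,255).astype(np.uint8),(400,440),interpolation=2)
cv2.imwrite("pics/e.png",np.hstack([f(b),f(c)])[:,:,::-1])
s=state()
for n in("scene","side"):
  for p in ([625,0,183],[625-53,0,183],[625+53,0,183],[625,0,261]): print(n,p,proj(n,np.array(p,float)).round())
E
```

```text
scene [625, 0, 183] [316. 130.]
scene [572, 0, 183] [305. 134.]
scene [678, 0, 183] [327. 126.]
scene [625, 0, 261] [317.  97.]
side [625, 0, 183] [394. 123.]
side [572, 0, 183] [369. 125.]
side [678, 0, 183] [419. 121.]
side [625, 0, 261] [398.  88.]
```

View pics/e.png

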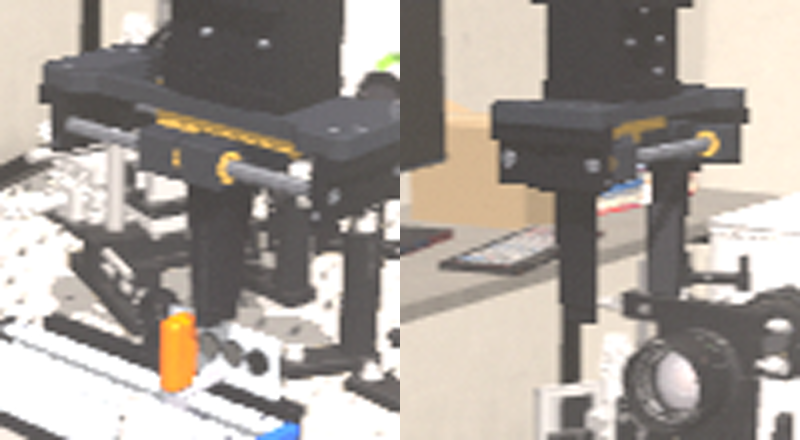

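The hand appears about 14 px too high in both fixed cameras, roughly 32 mm above the reported TCP. That was also true at the start. I'll triangulate the tip and check with the wrist view.

```bash
python3 - <<'E'
from h import *
from fit import W
from scipy.optimize import least_squares
p=np.load("p.npy")
# near finger tip in start pictures
g=lambda x:np.r_[proj("scene",x)-[304,120.5],proj("side",x)-[372,108]]
s=least_squares(g,[572,0,183.]);print("tip tri",s.x.round(1),s.fun.round(1))
s1=calibration("wrist");print(np.round(s1["T"],4).tolist());print(s1["camera_matrix"])
c=np.sqrt(1-.28**2);T=np.array([[1,0,0,625.85],[0,-c,-.28,78.49],[0,.28,-c,384.13],[0,0,0,1]])
K=np.array(s1["camera_matrix"])
for dz in(0,32):
  T2=T.copy();T2[2,3]+=dz
  for l in((p[4]+88,110,6),(p[4],110,6),(-33,103,42),(9,103,42),(-12,0,42)):
    q=K@(np.linalg.inv(T2)@np.append(W(p,l),1))[:3];print(dz,l,(q[:2]/q[2]).round())
# edges in wrist0 around there
im=cv2.imread("pics/wrist0.png",0);print(im[150:180:2,225]);print(im[185,170:280:3]);print(im[225,170:280:3])
E
```

```text
tip tri [577.3   7.2 215. ] [-0.5 -0.9  0.2  0.9]
[[0.1908, 0.9428, 0.2734, 376.4043], [0.9816, -0.1836, -0.0519, -127.3629], [0.0012, 0.2782, -0.9605, 263.7343], [0.0, 0.0, 0.0, 1.0]]
[[288.45399232   0.         318.70500284]
 [  0.         288.45399232 198.55354603]
 [  0.           0.           1.        ]]
0 (np.float64(49.3231713842283), 110, 6) [259. 162.]
0 (np.float64(-38.6768286157717), 110, 6) [192. 149.]
0 (-33, 103, 42) [183. 159.]
0 (9, 103, 42) [219. 166.]
0 (-12, 0, 42) [194. 241.]
32 (np.float64(49.3231713842283), 110, 6) [263. 159.]
32 (np.float64(-38.6768286157717), 110, 6) [201. 146.]
32 (-33, 103, 42) [194. 156.]
32 (9, 103, 42) [227. 162.]
32 (-12, 0, 42) [204. 231.]
[156 154 156 150  95  63  62  58  57  60  62 100 103  98  90]
[115 114  89  68 136 246 247 248 217 132  81 106 241 243 236 238 133 129
  98  63  59  62  57  54  55  57  57  58  59 109 151 150 150 171 213 214
 214]
[134 128 129 137 248 249 249 218 129  72 128 246 248 248 206 130 117  62
  63  52  65  53  51  51  53  50  52  79 139 150 148 151 151 132 140 152
 152]
```

```bash
python3 - <<'E'
from h import *
s=state();im=read_camera("wrist")
e=s["eef_pos"]
for h in(0,32,78): print(h,proj("wrist",e+[0,0,h]).round(1))
print("lever",[proj("wrist",np.array([458,-115,z])).round() for z in(50,90)])
cv2.imwrite("pics/w.png",cv2.resize(np.clip(im[150:400,200:440]*1.6,0,255).astype(np.uint8),(576,600),interpolation=2)[:,:,::-1])
E
```

```text
0 [317.9 223.6]
32 [317.8 241.8]
78 [317.7 281.8]
lever [array([354., 218.]), array([361., 239.])]
```

View pics/w.png

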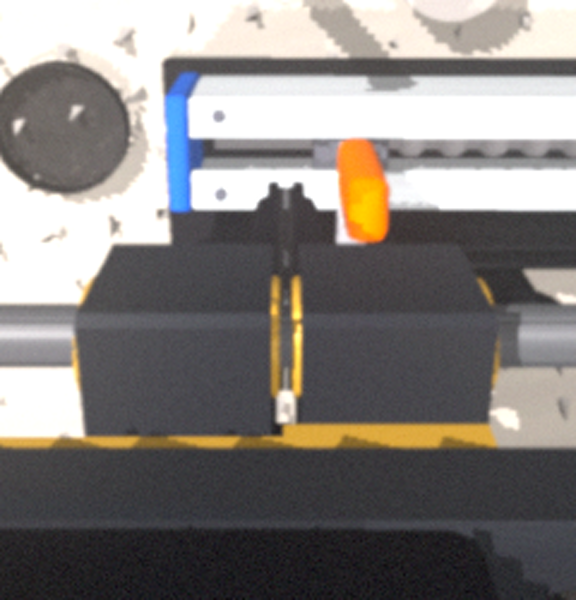

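The wrist view shows the fingertip at about (319,227) full-frame and the lever from (348,219) to (356,244). The real tip may be up to 32 mm higher than the reported TCP. A reported z of about 51 suits both cases: a tip at 51 or at 83 still meets the handle. I'll lower to that and advance slowly.

Call:
arm_command(
  delta_pos=[
    [0, 0, -0.015],
    [0, 0, -0.03],
    [0, 0, -0.045],
    [0, 0, -0.045],
    [0, 0, -0.045],
  ],
  delta_rot=[
    [0, 0, 0],
    [0, 0, 0],
    [0, 0, 0],
    [0, 0, 0],
    [0, 0, 0],
  ],
  claw=[1, 1, 1, 1, 1],
)

```text
t: 3.05
eef_pos: [452.2, -142.3, 50.5]
tcp_rot: [3.141, -0.001, 2.949]
ft_force: [-0.9, -0.2, 0.0]
opening: 0.005
grip_force: 0.0
```

Call:
arm_command(
  delta_pos=[
    [0.0016, 0.008, 0],
    [0.0032, 0.016, 0],
    [0.0048, 0.024, 0],
    [0.0064, 0.032, 0],
    [0.0064, 0.032, 0],
  ],
  delta_rot=[
    [0, 0, 0],
    [0, 0, 0],
    [0, 0, 0],
    [0, 0, 0],
    [0, 0, 0],
  ],
  claw=[1, 1, 1, 1, 1],
)

```text
t: 3.47
eef_pos: [454.1, -134.0, 51.0]
tcp_rot: [3.141, 0.0, 2.95]
ft_force: [0.0, 1.2, 0.9]
opening: 0.004
grip_force: 0.0
```

```bash
cat > lv.py <<'E'
from fit import *
p=np.load("p.npy")
def blob(n):
    im=cv2.cvtColor(read_camera(n),cv2.COLOR_RGB2HSV);m=cv2.inRange(im,(5,170,90),(18,255,255))
    m=cv2.morphologyEx(m,cv2.MORPH_CLOSE,np.ones((3,3)))
    if n=="wrist": return m
    m[:180]=0;m[270:]=0;m[:,:265]=0;m[:,380:]=0;return m
s=state();e=s["eef_pos"];c,sn=np.cos(p[2]),np.sin(p[2])
d=e[:2]-p[:2];print("tcp",e.round(1),"local x,j",round(c*d[0]+sn*d[1],1),round(-sn*d[0]+c*d[1]+46,1),"push",round(s["ft_force"][:2]@[sn,-c],2) ,s["ft_force"].round(1),s["t"])
# lever joint: match rendered handle box left/right/bottom columns in scene
ys,xs=np.nonzero(blob("scene"));b=np.array([xs.min()-.5,xs.max()+.5,ys.max()+.5])
off=p[7:9];ref=box("scene",p,p[3]);r0=np.array(lev["scene"])
js=np.arange(-5,100,.1);f=lambda j:(lambda q:np.array([q[0],q[2],q[3]]))(box("scene",p,j)-ref+r0)
er=[((f(j)-b)**2).sum() for j in js];k=int(np.argmin(er));print("scene blob",b,"j",js[k].round(1),"err",round(er[k],1))
m=blob("wrist");n,l,st,ct=cv2.connectedComponentsWithStats(m)
if n>1:
    i=1+np.argmax(st[1:,4]);print("wrist blob",st[i],ct[i].round(1))
    # top face centre unknown: intersect centroid with z=72
    w=ray("wrist",ct[i],70)[:2]-p[:2];print("wrist j",round(-sn*w[0]+c*w[1]+46,1),"x",round(c*w[0]+sn*w[1],1))
E
python3 lv.py
```

```text
tcp [ 454.1 -134.    51. ] local x,j -12.1 -11.4 push -1.16 [0.  1.2 0.9] 3.4667
scene blob [319.5 328.5 217.5] j 8.0 err 0.0
wrist blob [331 213  20  39 608] [340.4 232.3]
wrist j 3.6 x -13.1
```

Call:
arm_command(
  delta_pos=[
    [0.0016, 0.008, 0],
    [0.0032, 0.016, 0],
    [0.004, 0.02, 0],
    [0.004, 0.02, 0],
    [0.004, 0.02, 0],
  ],
  delta_rot=[
    [0, 0, 0],
    [0, 0, 0],
    [0, 0, 0],
    [0, 0, 0],
    [0, 0, 0],
  ],
  claw=[1, 1, 1, 1, 1],
)

```text
t: 3.98
eef_pos: [455.0, -129.3, 50.9]
tcp_rot: [3.141, -0.0, 2.949]
ft_force: [0.2, 0.7, -0.4]
opening: 0.005
grip_force: 0.0
```

```bash
python3 lv.py
```

```text
tcp [ 455.  -129.3   50.9] local x,j -12.0 -6.6 push -0.67 [ 0.2  0.7 -0.4] 3.9833
scene blob [318.5 327.5 217.5] j 10.5 err 0.1
wrist blob [326 213  20  39 511] [336.4 230.9]
wrist j 5.9 x -14.2
```

Call:
arm_command(
  delta_pos=[
    [0.0016, 0.008, 0],
    [0.0032, 0.016, 0],
    [0.004, 0.02, 0],
    [0.004, 0.02, 0],
    [0.004, 0.02, 0],
  ],
  delta_rot=[
    [0, 0, 0],
    [0, 0, 0],
    [0, 0, 0],
    [0, 0, 0],
    [0, 0, 0],
  ],
  claw=[1, 1, 1, 1, 1],
)

```text
t: 4.5
eef_pos: [456.0, -124.2, 50.9]
tcp_rot: [3.141, -0.0, 2.95]
ft_force: [0.4, -0.3, -0.6]
opening: 0.002
grip_force: 0.0
```

```bash
python3 lv.py
```

```text
tcp [ 456.  -124.2   50.9] local x,j -12.0 -1.4 push 0.17 [ 0.4 -0.3 -0.6] 4.5
scene blob [316.5 325.5 216.5] j 16.0 err 0.0
wrist blob [327 213  19  39 507] [336.5 230.9]
wrist j 11.2 x -14.1
```

The lever is in contact and moving with the finger. I'll advance towards the first climb.

Call:
arm_command(
  delta_pos=[
    [0.0016, 0.008, 0],
    [0.0032, 0.016, 0],
    [0.0048, 0.024, 0],
    [0.0048, 0.024, 0],
    [0.0048, 0.024, 0],
  ],
  delta_rot=[
    [0, 0, 0],
    [0, 0, 0],
    [0, 0, 0],
    [0, 0, 0],
    [0, 0, 0],
  ],
  claw=[1, 1, 1, 1, 1],
)

```text
t: 5.02
eef_pos: [457.3, -118.2, 50.9]
tcp_rot: [3.141, 0.0, 2.95]
ft_force: [-0.7, 0.4, -0.4]
opening: 0.007
grip_force: 0.0
```

Call:
arm_command(
  delta_pos=[
    [0.0008, 0.004, 0],
    [0.0016, 0.008, 0],
    [0.0016, 0.008, 0],
    [0.0016, 0.008, 0],
    [0.0016, 0.008, 0],
  ],
  delta_rot=[
    [0, 0, 0],
    [0, 0, 0],
    [0, 0, 0],
    [0, 0, 0],
    [0, 0, 0],
  ],
  claw=[1, 1, 1, 1, 1],
)

```text
t: 5.43
eef_pos: [457.6, -116.4, 50.9]
tcp_rot: [3.141, -0.0, 2.949]
ft_force: [0.2, -0.3, 0.2]
opening: 0.003
grip_force: 0.0
```

Call:
arm_command(
  delta_pos=[
    [0.0008, 0.004, 0],
    [0.0016, 0.008, 0],
    [0.0016, 0.008, 0],
    [0.0016, 0.008, 0],
    [0.0016, 0.008, 0],
  ],
  delta_rot=[
    [0, 0, 0],
    [0, 0, 0],
    [0, 0, 0],
    [0, 0, 0],
    [0, 0, 0],
  ],
  claw=[1, 1, 1, 1, 1],
)

```text
t: 5.85
eef_pos: [458.0, -114.4, 50.9]
tcp_rot: [3.141, -0.0, 2.949]
ft_force: [-0.1, -0.4, 0.7]
opening: 0.008
grip_force: 0.0
```

```bash
python3 lv.py
```

```text
tcp [ 458.  -114.4   50.9] local x,j -12.0 8.7 push 0.38 [-0.1 -0.4  0.7] 5.85
scene blob [313.5 321.5 214.5] j 25.9 err 0.5
wrist blob [326 213  20  39 514] [336.2 230.7]
wrist j 21.1 x -14.2
```

Call:
arm_command(
  delta_pos=[
    [0.0008, 0.004, 0],
    [0.0016, 0.008, 0],
    [0.0016, 0.008, 0],
    [0.0016, 0.008, 0],
    [0.0016, 0.008, 0],
  ],
  delta_rot=[
    [0, 0, 0],
    [0, 0, 0],
    [0, 0, 0],
    [0, 0, 0],
    [0, 0, 0],
  ],
  claw=[1, 1, 1, 1, 1],
)

```text
t: 6.37
eef_pos: [458.4, -112.7, 50.9]
tcp_rot: [-3.141, 0.0, 2.95]
ft_force: [-1.8, -4.6, -0.2]
opening: 0.007
grip_force: 2.5
```

Call:
arm_command(
  delta_pos=[
    [0.0008, 0.004, 0],
    [0.0016, 0.008, 0],
    [0.0016, 0.008, 0],
    [0.0016, 0.008, 0],
    [0.0016, 0.008, 0],
  ],
  delta_rot=[
    [0, 0, 0],
    [0, 0, 0],
    [0, 0, 0],
    [0, 0, 0],
    [0, 0, 0],
  ],
  claw=[1, 1, 1, 1, 1],
)

```text
t: 6.78
eef_pos: [458.8, -110.7, 50.9]
tcp_rot: [-3.141, 0.0, 2.95]
ft_force: [-2.0, -5.8, -0.4]
opening: 0.003
grip_force: 2.5
```

```bash
python3 lv.py
```

```text
tcp [ 458.8 -110.7   50.9] local x,j -12.0 12.4 push 6.08 [-2.  -5.8 -0.4] 6.7833
scene blob [312.5 320.5 214.5] j 28.5 err 0.3
wrist blob [326 213  20  39 508] [336.  230.5]
wrist j 24.7 x -14.3
```

The first climb began at TCP joint coordinate ≈ 9.5, so the lever is about 14.5 mm ahead of the TCP. Crests should come at TCP ≈ 17.5, 33.5 and 49.5.

Call:
arm_command(
  delta_pos=[
    [0.0008, 0.004, 0],
    [0.0016, 0.008, 0],
    [0.0024, 0.012, 0],
    [0.0024, 0.012, 0],
    [0.0024, 0.012, 0],
  ],
  delta_rot=[
    [0, 0, 0],
    [0, 0, 0],
    [0, 0, 0],
    [0, 0, 0],
    [0, 0, 0],
  ],
  claw=[1, 1, 1, 1, 1],
)

```text
t: 7.3
eef_pos: [459.5, -107.3, 50.9]
tcp_rot: [3.141, 0.0, 2.949]
ft_force: [0.2, -2.3, -0.7]
opening: 0.008
grip_force: 0.9
```

Call:
arm_command(
  delta_pos=[
    [0.0004, 0.002, 0],
    [0.0008, 0.004, 0],
    [0.0012, 0.006, 0],
    [0.0012, 0.006, 0],
    [0.0012, 0.006, 0],
  ],
  delta_rot=[
    [0, 0, 0],
    [0, 0, 0],
    [0, 0, 0],
    [0, 0, 0],
    [0, 0, 0],
  ],
  claw=[1, 1, 1, 1, 1],
)

```text
t: 7.72
eef_pos: [459.7, -105.8, 50.9]
tcp_rot: [3.141, -0.0, 2.949]
ft_force: [-0.1, -0.7, -0.1]
opening: 0.007
grip_force: 0.1
```

Call:
arm_command(
  delta_pos=[
    [0.0004, 0.002, 0],
    [0.0008, 0.004, 0],
    [0.0012, 0.006, 0],
    [0.0012, 0.006, 0],
    [0.0012, 0.006, 0],
  ],
  delta_rot=[
    [0, 0, 0],
    [0, 0, 0],
    [0, 0, 0],
    [0, 0, 0],
    [0, 0, 0],
  ],
  claw=[1, 1, 1, 1, 1],
)

```text
t: 8.13
eef_pos: [460.0, -104.3, 50.9]
tcp_rot: [3.141, -0.0, 2.949]
ft_force: [-0.1, -0.4, 0.5]
opening: 0.01
grip_force: 0.0
```

```bash
python3 lv.py
```

```text
tcp [ 460.  -104.3   50.9] local x,j -12.0 18.9 push 0.38 [-0.1 -0.4  0.5] 8.1333
scene blob [307.5 316.5 212.5] j 41.1 err 0.1
wrist blob [336 213  21  39 666] [345.3 233.2]
wrist j 37.5 x -12.4
```

Click 1: the lever jumped ahead to about 40 mm. I'll catch up and climb the second ridge.

Call:
arm_command(
  delta_pos=[
    [0.0016, 0.008, 0],
    [0.0032, 0.016, 0],
    [0.0048, 0.024, 0],
    [0.0056, 0.028, 0],
    [0.0056, 0.028, 0],
  ],
  delta_rot=[
    [0, 0, 0],
    [0, 0, 0],
    [0, 0, 0],
    [0, 0, 0],
    [0, 0, 0],
  ],
  claw=[1, 1, 1, 1, 1],
)

```text
t: 8.65
eef_pos: [461.4, -97.3, 50.9]
tcp_rot: [-3.141, -0.0, 2.95]
ft_force: [-0.9, -1.6, -0.1]
opening: 0.005
grip_force: 0.5
```

Call:
arm_command(
  delta_pos=[
    [0.0008, 0.004, 0],
    [0.0016, 0.008, 0],
    [0.0024, 0.012, 0],
    [0.0024, 0.012, 0],
    [0.0024, 0.012, 0],
  ],
  delta_rot=[
    [0, 0, 0],
    [0, 0, 0],
    [0, 0, 0],
    [0, 0, 0],
    [0, 0, 0],
  ],
  claw=[1, 1, 1, 1, 1],
)

```text
t: 9.07
eef_pos: [461.9, -95.4, 50.9]
tcp_rot: [-3.14, 0.0, 2.95]
ft_force: [-3.1, -11.9, 0.7]
opening: 0.005
grip_force: 6.2
```

```bash
python3 lv.py
```

```text
tcp [461.9 -95.4  50.9] local x,j -11.9 28.0 push 12.27 [ -3.1 -11.9   0.7] 9.0667
scene blob [306.5 315.5 212.5] j 43.7 err 0.1
wrist blob [326 213  20  39 499] [335.9 230.3]
wrist j 40.2 x -14.5
```

Call:
arm_command(
  delta_pos=[
    [0.0008, 0.004, 0],
    [0.0016, 0.008, 0],
    [0.0024, 0.012, 0],
    [0.0024, 0.012, 0],
    [0.0024, 0.012, 0],
  ],
  delta_rot=[
    [0, 0, 0],
    [0, 0, 0],
    [0, 0, 0],
    [0, 0, 0],
    [0, 0, 0],
  ],
  claw=[1, 1, 1, 1, 1],
)

```text
t: 9.58
eef_pos: [462.6, -91.4, 50.9]
tcp_rot: [3.141, -0.0, 2.95]
ft_force: [-0.7, -2.0, -0.2]
opening: 0.003
grip_force: 1.0
```

Call:
arm_command(
  delta_pos=[
    [0.0004, 0.002, 0],
    [0.0008, 0.004, 0],
    [0.0012, 0.006, 0],
    [0.0012, 0.006, 0],
    [0.0012, 0.006, 0],
  ],
  delta_rot=[
    [0, 0, 0],
    [0, 0, 0],
    [0, 0, 0],
    [0, 0, 0],
    [0, 0, 0],
  ],
  claw=[1, 1, 1, 1, 1],
)

```text
t: 10.0
eef_pos: [462.9, -89.8, 50.9]
tcp_rot: [3.141, 0.0, 2.949]
ft_force: [-0.2, -0.1, 0.5]
opening: 0.003
grip_force: 0.0
```

```bash
python3 lv.py
```

```text
tcp [462.9 -89.8  50.9] local x,j -12.0 33.8 push 0.09 [-0.2 -0.1  0.5] 10.0
scene blob [304.5 313.5 211.5] j 49.5 err 0.1
wrist blob [326 213  20  39 516] [336.2 230.6]
wrist j 46.1 x -14.3
```

Right at the crest, still in contact (the wrist blob hasn't moved). One small step more.

Call:
arm_command(
  delta_pos=[
    [0.0004, 0.002, 0],
    [0.0008, 0.004, 0],
    [0.0008, 0.004, 0],
    [0.0008, 0.004, 0],
    [0.0008, 0.004, 0],
  ],
  delta_rot=[
    [0, 0, 0],
    [0, 0, 0],
    [0, 0, 0],
    [0, 0, 0],
    [0, 0, 0],
  ],
  claw=[1, 1, 1, 1, 1],
)

```text
t: 10.52
eef_pos: [463.1, -88.9, 50.9]
tcp_rot: [3.141, -0.0, 2.949]
ft_force: [0.8, 1.8, -0.9]
opening: 0.003
grip_force: 0.0
```

```bash
python3 lv.py
```

```text
tcp [463.1 -88.9  50.9] local x,j -12.0 34.6 push -1.89 [ 0.8  1.8 -0.9] 10.5167
scene blob [301.5 310.5 210.5] j 58.0 err 0.2
wrist blob [336 213  21  39 667] [345.4 233.2]
wrist j 53.4 x -12.5
```

Click 2: the lever is at about 56 mm. On to the third.

Call:
arm_command(
  delta_pos=[
    [0.0016, 0.008, 0],
    [0.0032, 0.016, 0],
    [0.0048, 0.024, 0],
    [0.0056, 0.028, 0],
    [0.0056, 0.028, 0],
  ],
  delta_rot=[
    [0, 0, 0],
    [0, 0, 0],
    [0, 0, 0],
    [0, 0, 0],
    [0, 0, 0],
  ],
  claw=[1, 1, 1, 1, 1],
)

```text
t: 11.03
eef_pos: [464.5, -81.8, 50.9]
tcp_rot: [-3.142, -0.0, 2.95]
ft_force: [-0.7, -0.5, -0.5]
opening: 0.006
grip_force: 0.2
```

Call:
arm_command(
  delta_pos=[
    [0.0008, 0.004, 0],
    [0.0016, 0.008, 0],
    [0.0024, 0.012, 0],
    [0.0024, 0.012, 0],
    [0.0024, 0.012, 0],
  ],
  delta_rot=[
    [0, 0, 0],
    [0, 0, 0],
    [0, 0, 0],
    [0, 0, 0],
    [0, 0, 0],
  ],
  claw=[1, 1, 1, 1, 1],
)

```text
t: 11.45
eef_pos: [465.0, -79.5, 50.9]
tcp_rot: [-3.141, -0.0, 2.95]
ft_force: [-2.4, -8.1, 0.6]
opening: 0.006
grip_force: 3.8
```

Call:
arm_command(
  delta_pos=[
    [0.0008, 0.004, 0],
    [0.0016, 0.008, 0],
    [0.0016, 0.008, 0],
    [0.0016, 0.008, 0],
    [0.0016, 0.008, 0],
  ],
  delta_rot=[
    [0, 0, 0],
    [0, 0, 0],
    [0, 0, 0],
    [0, 0, 0],
    [0, 0, 0],
  ],
  claw=[1, 1, 1, 1, 1],
)

```text
t: 11.87
eef_pos: [465.5, -77.0, 50.9]
tcp_rot: [3.142, -0.0, 2.949]
ft_force: [-2.6, -3.7, 0.9]
opening: -0.001
grip_force: 1.7
```

```bash
python3 lv.py
```

```text
tcp [465.5 -77.   50.9] local x,j -12.0 46.8 push 4.18 [-2.6 -3.7  0.9] 11.8667
scene blob [299.5 308.5 209.5] j 63.9 err 0.2
wrist blob [326 213  20  39 507] [336.  230.5]
wrist j 59.1 x -14.4
```

Call:
arm_command(
  delta_pos=[
    [0.0008, 0.004, 0],
    [0.0016, 0.008, 0],
    [0.0016, 0.008, 0],
    [0.0016, 0.008, 0],
    [0.0016, 0.008, 0],
  ],
  delta_rot=[
    [0, 0, 0],
    [0, 0, 0],
    [0, 0, 0],
    [0, 0, 0],
    [0, 0, 0],
  ],
  claw=[1, 1, 1, 1, 1],
)

```text
t: 12.38
eef_pos: [466.0, -74.7, 50.9]
tcp_rot: [3.141, 0.0, 2.949]
ft_force: [-0.2, 0.4, 0.3]
opening: 0.004
grip_force: 0.0
```

Call:
arm_command(
  delta_pos=[
    [0.0004, 0.002, 0],
    [0.0008, 0.004, 0],
    [0.0008, 0.004, 0],
    [0.0008, 0.004, 0],
    [0.0008, 0.004, 0],
  ],
  delta_rot=[
    [0, 0, 0],
    [0, 0, 0],
    [0, 0, 0],
    [0, 0, 0],
    [0, 0, 0],
  ],
  claw=[1, 1, 1, 1, 1],
)

```text
t: 12.8
eef_pos: [466.1, -73.9, 50.9]
tcp_rot: [3.141, -0.0, 2.949]
ft_force: [0.2, -0.1, -0.3]
opening: 0.005
grip_force: 0.0
```

```bash
python3 lv.py
```

```text
tcp [466.1 -73.9  50.9] local x,j -12.0 50.0 push 0.1 [ 0.2 -0.1 -0.3] 12.8
scene blob [298.5 307.5 209.5] j 66.6 err 0.3
wrist blob [326 213  20  39 524] [336.3 230.5]
wrist j 62.4 x -14.4
```

Still in contact at the crest. One more 1 mm step.

Call:
arm_command(
  delta_pos=[
    [0.0004, 0.002, 0],
    [0.0008, 0.004, 0],
    [0.0008, 0.004, 0],
    [0.0008, 0.004, 0],
    [0.0008, 0.004, 0],
  ],
  delta_rot=[
    [0, 0, 0],
    [0, 0, 0],
    [0, 0, 0],
    [0, 0, 0],
    [0, 0, 0],
  ],
  claw=[1, 1, 1, 1, 1],
)

```text
t: 13.32
eef_pos: [466.3, -72.9, 50.9]
tcp_rot: [3.141, -0.0, 2.949]
ft_force: [-0.2, 0.4, 0.5]
opening: 0.009
grip_force: 0.0
```

```bash
python3 lv.py
```

```text
tcp [466.3 -72.9  50.9] local x,j -12.0 51.0 push -0.36 [-0.2  0.4  0.5] 13.3167
scene blob [296.5 304.5 208.5] j 73.9 err 0.1
wrist blob [335 213  22  39 669] [345.2 233.2]
wrist j 69.5 x -12.4
```

Click 3: the wrist reading went 37.5 → 53.4 → 69.5, i.e. 16 mm per notch. I'll back away and lift off.

Call:
arm_command(
  delta_pos=[
    [-0.004, -0.02, 0],
    [-0.008, -0.04, 0],
    [-0.008, -0.04, 0.1],
    [-0.008, -0.04, 0.25],
    [-0.008, -0.04, 0.4],
  ],
  delta_rot=[
    [0, 0, 0],
    [0, 0, 0],
    [0, 0, 0],
    [0, 0, 0],
    [0, 0, 0],
  ],
  claw=[1, 1, 1, 1, 1],
)

```text
t: 13.83
eef_pos: [463.5, -83.3, 151.6]
tcp_rot: [3.141, -0.003, 2.949]
ft_force: [1.0, -0.1, 0.6]
opening: 0.005
grip_force: 0.0
```

Call:
arm_command(
  delta_pos=[
    [0, 0, 0.1],
    [0, 0, 0.2],
    [0, 0, 0.2],
    [0, 0, 0.2],
    [0, 0, 0.2],
  ],
  delta_rot=[
    [0, 0, 0],
    [0, 0, 0],
    [0, 0, 0],
    [0, 0, 0],
    [0, 0, 0],
  ],
  claw=[1, 1, 1, 1, 1],
)

```text
t: 14.25
eef_pos: [463.9, -83.1, 200.3]
tcp_rot: [3.141, -0.001, 2.949]
ft_force: [0.1, 0.3, 0.3]
opening: 0.005
grip_force: 0.0
```

```bash
python3 lv.py; python3 - <<'E'
from h import *
a=read_camera("side")[165:290,260:390];b=read_camera("scene")[145:270,250:390]
f=lambda i:cv2.resize(i,(400,385),interpolation=2)
cv2.imwrite("pics/z.png",np.hstack([f(a),f(b)])[:,:,::-1])
E
```

```text
tcp [463.9 -83.1 200.3] local x,j -12.4 40.5 push -0.32 [0.1 0.3 0.3] 14.25
scene blob [296.5 305.5 208.5] j 72.5 err 0.3
wrist blob [337 175  12  22 199] [342.8 185.2]
wrist j 69.8 x -11.2
```

View pics/z.png

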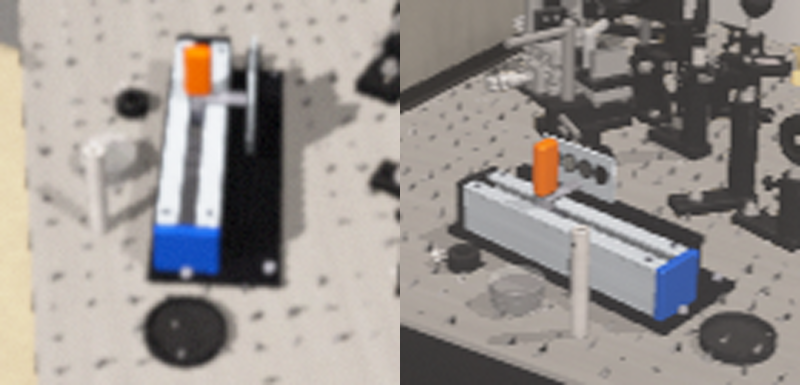

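The lever is at (197,70) in the left half and (545,167) in the right half, which is joint ≈ 72 mm. The bystanders haven't moved and the hand is clear.

```bash
python3 -c "
from cell import *
print(job_done())"
```

```text
the job is handed in; nothing more can be done
None
```

The lever is seated in the third click (joint ≈ 72 mm by camera): it was pushed through three felt clicks without running past the third, the small parts were not moved, and the job is handed in.

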